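# Dry-press the vial crimper's hand lever against its stop

## Robot

A 7-joint arm with a two-finger parallel gripper is mounted at the origin on the work surface. World frame = base frame: x ahead of the robot, y to its left, z up, the work surface at z = 0. Lengths are in m, angles in rad, forces in N, time in s.
With the tool pointing down it reaches from about 0.4 to 0.85 m from the base axis. Payload 4.4 kg.
Tool frame: the origin (TCP) lies on the centre line of the jaws, within the pads' length; the fingertips stand 25 mm ahead of it and the grasp point (between the pads) lies 6 mm ahead of it; z points along the fingers, y is the direction in which the jaws open and shut (so a half turn about z gives the same grasp; the last joint's range is limited). The gripper opens to 94 mm and grips with 3 to 60 N. Pads are 16 mm wide; open, the fingers measure 119 mm over their backs; the gripper's body (75 mm by 177 mm) begins 78 mm behind the grasp point.
Start: joints at [-1.346, 0.628, 0.038, 1.517, -0.027, 0.996, -0.02], TCP at [0.186, 0.623, 0.23] pointing down, gripper open.
Joint ranges: [-3.06, 3.06], [-0.37, 2.12], [-1.25, 1.32], [0.18, 2.47], [-1.1, 4.24], [0.23, 1.98], [-2.94, 2.94]. Speed limits (rad/s): [2.57, 2.57, 3.14, 3.14, 3.14, 3.14, 3.14].

## Interface

Orientations are given as a unit quaternion [w, x, y, z].
In Python, from station import manip gives the robot as it stands.
- The arm moves only by the shell command python3 -m pendant 'ROWS' [FORCE]. ROWS is JSON, a list of rows, each an object with "claw": the closure in counts, from 0 (fully open) to 255 (shut); "linear": the shift along the tool's x, y, z in mm, a list of three; "twist": the turn, a rotation vector about the tool's x, y, z in rad, a list of three. In form: [{"claw": claw, "linear": [tx, ty, tz], "twist": [wx, wy, wz]}, ...]. A call has exactly 10 rows; each row shifts and turns the pose as measured when the row begins, along the tool's axes as they then stand; what a row does not reach is not made up. A row lasts 1/12 s, in which the tool goes at most 41.7 mm and 7.16 degrees, less where a joint would pass 70% of its speed; a pose out of reach is approached as far as the arm can. A call with a gripper value outside its range is refused whole. The fingers move at their own pace and stop on an object; FORCE is the grip in N (left out, the last holds). Time passes only in rows, so rows that do not move let the fingers close, or fill a call up. It gives the time, the measured TCP pose, the force and the opening at its end, in the units of the state.
- manip.state(): the state, without advancing time (a new reading comes with each control period).
- manip.snapshot(name): name is "scene" or "top"; returns (picture, depth): 420x560x3 uint8, red, green, blue; 420x560 float32, m along the optical axis (not along the pixel's ray), 0 where there is no reading.
- manip.camera_info(name): a dict with "K" (3x3 intrinsics, pixels), "k1" (the pictures are not rectified: a ray, as slopes to the right and down, at radius r is drawn at 1 + k1 r^2 times it, then the intrinsics apply), "R" (3x3) and "t" (3): a world point X has camera coordinates R X + t. Camera axes: x right, y down, z forward; pixel columns grow to the right and rows downward; lengths in m; the calibration is good to about 2 mm. A picture is of the moment at which its call begins. camera_info takes no time and is no camera call.
- manip.hand_in(): hands the job in, once; it reports no verdict.
The state is a dict: "clock": time; "joint_positions": joint angles; "qd": joint speeds; "effort": joint torques, N m; "tcp_pos": TCP position; "tcp_rot": TCP orientation; "force": force on the tool from outside, world axes, zero at the start; "ft_torque": the same for the moment, N m; "gripper_width": finger opening in m.
Only numpy, scipy, OpenCV 4.12 (cv2) and the standard library are available. Lean on these libraries where they do the work, as an engineer would, in place of code of your own. Each camera call takes 0.05 s, during which the arm holds its last target. There are 200 camera calls.

## Task

The stop screw of the blue crimper has just been reset, and I want to see that its hand lever stops short of the fixed handle. Push the blue lever in with the backs of your fingers until it comes up against its stop, ease it all the way back out again without letting it snap, then push it in to the stop a second time and finish while holding it there, so that I can gauge the gap. Do not pinch the lever or force it hard, keep off the grey fixed handle beside it, and leave the red crimper and everything else on the bench as it is.

Things in the scene. Friction and masses are not known exactly. Their poses are not given: they have to be found in the camera images.
- blue_stand: Blue crimper (plier-like tool for vial seals) held jaws down, handles up, in a bolted bench stand, 0.28 m tall; place and yaw vary. Base plate 120 x 150 x 12 mm; origin at the centre of its underside, z up. Column 138 mm tall at x = +46 mm. Both handles lie in its y-z plane: fixed handle upright at y = 0, lever leaning out to +y, pushed in towards -y. Twin of the red one but for the grip's colour.
- blue_handle: The blue crimper's fixed handle (the bar): upright steel bar with a round grey plastic sleeve 17 mm thick, from 130 to 277 mm above the bench. Origin at its foot, 130 mm above the bench; z runs up along it, y points towards the lever. A brass stop screw sticks out of it towards the lever, 42 mm above the origin. Not to be touched.
- blue_pivot (a point): The hinge of the blue hand lever: on its axis, 130 mm above the bench, at y = +18 mm in the stand's frame. The hinge axis is level, along the stand's x.
- blue_lever (a joint): Lever angle, rad: 0 = sprung fully out (leaning 0.45 rad from upright), growing as it is pushed in, 0.35 = at its hard stop (leaning out 0.10 rad, about 16 mm clear between the grips' tops). A spring drives it out: about 4 N at the lever's end starts it moving, about 9 N holds it at the stop; let go, it flies back.
- blue_grip: The blue plastic grip of the hand lever, a round bar 18 mm thick (21 mm at the knob at its top end) from 45 to 145 mm from the hinge. Origin on its centre line, 95 mm from the hinge; z runs along the lever away from the hinge, y points out of the lever's outer side, the side to push on (the lever is pushed towards its -y). It moves with the lever.
- blue_tip (a point): The top end of the blue lever grip, on its centre line, 145 mm from the hinge: about 261 mm above the bench with the lever out, 274 mm with it in. It moves with the lever.
- red_stand: The bench stand with the red crimper: same make, size and axes as the blue one, red lever grip. To be left alone.
- red_lever (a joint): Angle of the red crimper's hand lever, rad: 0 = sprung fully out, 0.35 = in. To be left alone.
- vial_1: Small glass vial with a silver seal, 23 mm across, 51 mm tall, standing loose on the blue stand's base plate. Origin under its centre. Bystander.
- vial_2: Small glass vial with a copper seal, 23 mm across, 51 mm tall, standing loose on the red stand's base plate. Origin under its centre. Bystander.
- screwdriver: Screwdriver with a yellow handle, 170 mm long, lying on the bench in front of the stands. Origin under its middle, x along it to the tip. Bystander.
- seal_tub: Round clear plastic tub of loose vial seals, 110 mm across, 52 mm tall. Origin under its centre. Bystander.
- tube_rack: Blue perforated tube rack with capped tubes, 80 x 200 x 52 mm high. Origin under its centre. Bystander.
- reagent_bottle: Amber glass bottle with a white cap, 60 mm across, 130 mm tall. Origin under its centre. Bystander.
- pen: Green pen, 130 mm long, lying on the open notebook. Origin under its middle. Bystander.

How it is judged:
On the way, in this order (a step that is already met when the one before it is completed fails the run):
1. the blue lever is pushed in against its stop (past 0.33 rad) by fingers on the outer side of its grip (value of joint blue_lever above 0.33 rad and contact force between the fingers and blue_grip above 1.5 N and y of the grasp point in the frame of blue_grip above 0.008 m), for 0.2 s.
2. the blue lever is all the way back out (under 0.03 rad) (value of joint blue_lever below 0.03 rad), for 0.2 s.
At the end, for the whole second after the job is handed in: After one press to the stop and one full return, the blue lever is held still against its stop again (past 0.33 of 0.35 rad) by fingers pushing on the outside of its grip (over 1.5 N); fixed handle untouched, red lever out (under 0.05 rad), no bystander moved over 20 mm (all of step 1 and velocity of joint blue_lever between -0.1 and 0.1 rad/s and contact force between each of the arm, the fingers and blue_handle below 1.5 N and value of joint red_lever below 0.05 rad and not (distance of vial_1 from where it was at the start of the episode above 0.02 m) and not (distance of vial_2 from where it was at the start of the episode above 0.02 m) and not (distance of screwdriver from where it was at the start of the episode above 0.02 m) and not (distance of seal_tub from where it was at the start of the episode above 0.02 m) and not (distance of tube_rack from where it was at the start of the episode above 0.02 m) and not (distance of reagent_bottle from where it was at the start of the episode above 0.02 m) and not (distance of pen from where it was at the start of the episode above 0.02 m)); the arm keeps its last pose, push and grip.
It fails at once if the lever snaps back out (faster than 3 rad/s, about 0.4 m/s at its end) (velocity of joint blue_lever below -3 rad/s).
It fails at once if the lever is forced (over 40 N on its grip) (contact force between the fingers and blue_grip above 40 N).
It fails at once if the lever is taken between the fingers (grasp point inside the grip while the fingers touch it) (contact force between the fingers and blue_grip above 0.5 N and y of the grasp point in the frame of blue_grip between -0.007 and 0.007 m and x of the grasp point in the frame of blue_grip between -0.015 and 0.015 m and z of the grasp point in the frame of blue_grip between -0.07 and 0.07 m).
It fails at once if the fixed handle is touched (over 1.5 N) (contact force between any of the fingers, the arm and blue_handle above 1.5 N).
It fails at once if the red lever is moved (over 0.05 rad) or a bystander is shifted by more than 20 mm (value of joint red_lever above 0.05 rad or distance of any of vial_1, vial_2, screwdriver, seal_tub, tube_rack, reagent_bottle, pen from where it was at the start of the episode above 0.02 m).
It also fails if it takes over 64 s, if anything falls off the work surface, if the arm or the gripper's body presses on something with over 40 N, if the wrist force passes 120 N, or if a joint passes its speed limit or range.

## Working session

There is one attempt and no reset: what is moved stays moved. The work goes in short steps, Python scripts to look and compute and a shell command to move; the robot and the scene stay as the last step left them, time stands still between calls to the robot, and variables do not carry over. Pictures are saved under pics/ and viewed, about 8 in all and at most 12, crops included, and the job is handed in when it is done.

```bash
mkdir -p pics
cat > h.py <<'E'
from station import manip
import numpy as np, cv2
def snap(n,f):
    p,d=manip.snapshot(n); cv2.imwrite('pics/'+f+'.png',p[:,:,::-1]); np.save('pics/'+f+'.npy',d); return p,d
def ray(n,u,v):
    c=manip.camera_info(n);K=np.array(c['K'])
    x=cv2.undistortPoints(np.array([[[u,v]]],float),K,np.array([c['k1'],0,0,0,0.]))[0,0]
    R=np.array(c['R']);t=np.array(c['t'])
    return -R.T@t, R.T@np.array([x[0],x[1],1])
def world(n,u,v,z): # depth
    o,r=ray(n,u,v); return o+r*z
def atz(n,u,v,h):
    o,r=ray(n,u,v); return o+r*(h-o[2])/r[2]
def proj(n,X):
    c=manip.camera_info(n)
    return cv2.projectPoints(np.array(X,float).reshape(-1,1,3),cv2.Rodrigues(np.array(c['R']))[0],np.array(c['t'],float),np.array(c['K']),np.array([c['k1'],0,0,0,0.]))[0][:,0]
E
python3 - <<'E'
from h import *
print(manip.state())
for n in('scene','top'):
    snap(n,n+'0'); c=manip.camera_info(n); print(c)
a=cv2.imread('pics/scene0.png');b=cv2.imread('pics/top0.png')
E
```

```text
{'clock': 0.0, 'joint_positions': array([-1.34577842,  0.6293104 ,  0.03846567,  1.51834604, -0.02701801,
        0.99629553, -0.01996946]), 'qd': array([-1.02119264e-04,  3.08521989e-04,  1.16646947e-03,  1.22798922e-03,
        1.80864272e-05, -2.03401589e-03,  1.35430674e-05]), 'effort': array([ 4.27482860e-06, -5.49723530e+01,  1.14332803e+00, -1.86627012e+01,
       -5.21981309e-02,  2.36530986e-02,  1.68075480e-04]), 'tcp_pos': array([0.18618326, 0.62212824, 0.22958469]), 'tcp_rot': array([-1.23077307e-04,  1.44896004e-01,  9.89446462e-01, -9.12100212e-04]), 'force': array([-0.03458878, -0.0608721 ,  0.21135385]), 'ft_torque': array([ 0.01275601, -0.01368503, -0.00258779]), 'gripper_width': 0.09388399053670338}
{'K': array([[448.08181436,   0.        , 270.7811554 ],
       [  0.        , 448.08181436, 206.17624245],
       [  0.        ,   0.        ,   1.        ]]), 'k1': -0.0764068824507645, 'R': array([[-0.21720347,  0.97601474,  0.01476096],
       [ 0.53356556,  0.13137605, -0.83549274],
       [-0.81739247, -0.17359598, -0.54930319]]), 't': array([ 0.10942605, -0.10281131,  1.61412069])}
{'K': array([[401.23264311,   0.        , 279.04978121],
       [  0.        , 401.23264311, 213.05702015],
       [  0.        ,   0.        ,   1.        ]]), 'k1': -0.11258424806327143, 'R': array([[-0.00671441, -0.99997458,  0.00240078],
       [-0.97397959,  0.00599594, -0.2265564 ],
       [ 0.22653624, -0.00385951, -0.97399509]]), 't': array([-0.00721789,  0.52345402,  1.15996255])}
```

View pics/scene0.png

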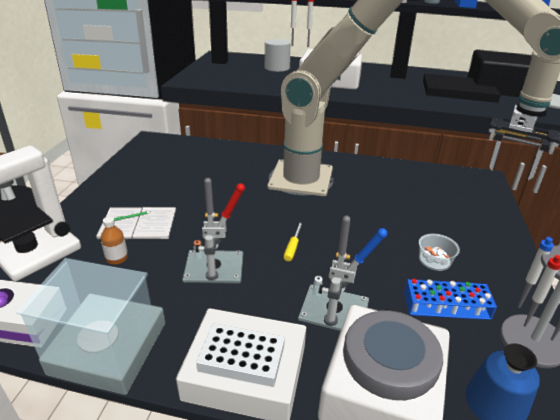

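View pics/top0.png

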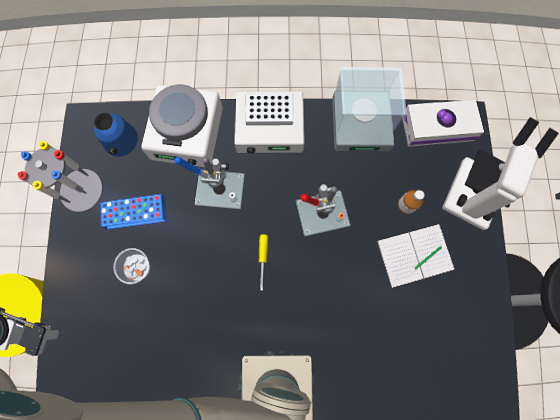

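The scene view shows the blue lever (tip about (383,233)) leaning right of its grey bar (346,220). In the top view the blue stand is at about (219,190) and the lever leans left (+y). The balance is behind it. I'll enlarge both.

Run:
```python
import cv2,numpy as np
a=cv2.imread('pics/scene0.png')[205:335,290:400];b=cv2.imread('pics/top0.png')[140:220,160:260]
a=cv2.resize(a,None,fx=4,fy=4,interpolation=cv2.INTER_CUBIC);b=cv2.resize(b,None,fx=3.5,fy=3.5,interpolation=cv2.INTER_CUBIC)
o=np.zeros((520,800,3),np.uint8);o[:520,:440]=a;o[:280,445:795]=b;cv2.imwrite('pics/crop0.png',o)
```

```text
(no output)
```

View pics/crop0.png

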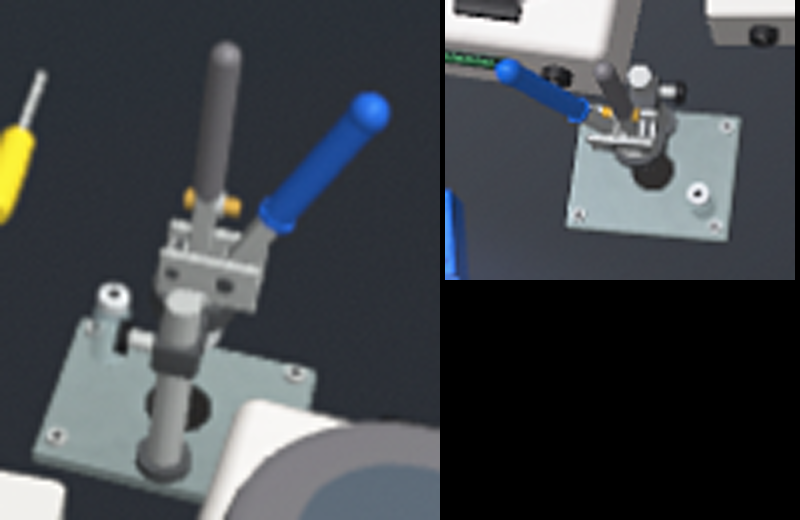

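```bash
cat >> h.py <<'E'
def lev(q,r,out=0): # stand-frame point at r along lever, out along its +y outer side
    a=.45-q; return np.array([0,.018+r*np.sin(a)+out*np.cos(a),.13+r*np.cos(a)-out*np.sin(a)])
def S(p,X):
    c,s=np.cos(p[2]),np.sin(p[2]); return np.atleast_2d(X)@np.array([[c,s,0],[-s,c,0],[0,0,1]])+[p[0],p[1],0]
E
python3 - <<'E'
from h import *
from scipy.optimize import least_squares
sc=lambda u,v:(u/4+290,v/4+205)
tp=lambda u,v:((u-445)/3.5+160,v/3.5+140)
obs=[('scene',sc(372,110),lev(0,.136)),('scene',sc(227,52),[0,0,.27]),('top',tp(508,71),lev(0,.136)),('top',tp(604,72),[0,0,.27]),
('top',tp(727,240),[-.06,-.075,.012]),('top',tp(568,227),[-.06,.075,.012]),('top',tp(740,118),[.06,-.075,.012]),
('scene',sc(83,320),[-.06,-.075,.012]),('scene',sc(316,370),[-.06,.075,.012]),('scene',sc(34,453),[.06,-.075,.012])]
def f(p): return np.concatenate([proj(n,S(p,X))[0]-uv for n,uv,X in obs])
r=least_squares(f,[.6,.15,-.08]);print(r.x);print(r.fun.reshape(-1,2).round(1))
p=r.x
for q in(0,.35):
  for rr in(.0,.095,.145): print(q,rr,S(p,lev(q,rr)))
# heights of neighbours: depth -> world near
for f_,n in(('top0','top'),('scene0','scene')):
    d=np.load(f'pics/{f_}.npy'); v,u=np.nonzero(d>0); 
    c=manip.camera_info(n);K=np.array(c['K']);x=cv2.undistortPoints(np.stack([u,v],1).astype(float)[:,None],K,np.array([c['k1'],0,0,0,0.]))[:,0]
    Xc=np.c_[x,np.ones(len(x))]*d[v,u][:,None];W=(Xc-np.array(c['t']))@np.array(c['R'])
    b=(W[:,1]>.0)&(W[:,1]<.55)&(W[:,0]>.35)&(W[:,0]<1)
    W=W[b]
    g=np.zeros((14,12))
    for X in W: 
        i,j=int((X[0]-.35)//.05),int((X[1])//.05)
        if i<14 and j<12:g[i,j]=max(g[i,j],X[2])
    print((g*1000).astype(int))
E
```

```text
[ 0.61800123  0.1822541  -0.08576728]
[[-0.6 -0.4]
 [-0.4  0.3]
 [-0.7 -0.2]
 [-0.7 -0.8]
 [-0.4 -0.6]
 [-1.6 -0.5]
 [-0.4 -1.5]
 [-0.8 -1.6]
 [-0.  -1.2]
 [-0.4 -1.2]]
0 0.0 [[0.61954314 0.20018794 0.13      ]]
0 0.095 [[0.62308285 0.24135777 0.21554247]]
0 0.145 [[0.62494586 0.26302611 0.26056483]]
0.35 0.0 [[0.61954314 0.20018794 0.13      ]]
0.35 0.095 [[0.62035558 0.20963725 0.2245254 ]]
0.35 0.145 [[0.62078318 0.21461057 0.2742756 ]]
[[ 28  12   6   7   9   6   7  54  32  55   7   0]
 [ 30   7   8   7   6   6   6  53  56  55   5   0]
 [ 29   6   7   6   7   6   6   6   6  46  49   0]
 [  5   5  12   6   7   6  43  57  56  56  56   0]
 [  6   6  66 145  21  18   8  55  54  55  54   0]
 [  5   5 105 277 253 264   6   6   6   5   6   0]
 [  7   6 115 141 113 106   5   5   5   6   6   0]
 [ 78  79  77   6 115 156 155 116 113  66 103   0]
 [ 80  82  79 104 158 160 160 160 114 148 146   0]
 [107 110  80 112 161 162 163 159 109 147 146   0]
 [107 106  79 111 158 161 161 159   3   7   5   0]
 [105 106  77 112 116 156 158 114   4   6   4   0]
 [  0   0   0   0   0   0   0   0   0   0   0   0]
 [  0   0   0   0   0   0   0   0   0   0   0   0]]
[[ 27  18   2   2   3   4   5  55  46  53   4   0]
 [ 27  19   2   4   4   5   4  52  55  54   5   0]
 [ 29  11   3   3   4   3   3   4   3  46  47   0]
 [  3   4   4   4   5   5  44  54  54  56  55   0]
 [  6   6  66  16  20  18   3  53  54  55  52   0]
 [  4   6  17 276 255 262   0   2   3   3   4   0]
 [  3   4 114 141 108   0   0   0   2   3   3   0]
 [ 74  75  75   4 112 154 155 112 111   4   4   0]
 [ 79  78  78 102 157 160 160 156 112 112 147   0]
 [106 106  79 110 159 159 160 158 109 112 146   0]
 [107 107  79 112 158 159 160 158   2  17  97   0]
 [106 105  78 112 151 156 157 145   0   0   0   0]
 [  0   0   0   0   0   0   0   0   0   0   0   0]
 [  0   0   0   0   0   0   0   0   0   0   0   0]]
```

```bash
cat >> h.py <<'E'
from scipy.spatial.transform import Rotation as Ro
P=np.array([0.618,0.18225,-0.0858])
def delta(y,z,x=0):
    s=manip.state();q=np.array(s['tcp_rot']);R=Ro.from_quat(q[[1,2,3,0]])
    T=S(P,[x,y,z])[0]; yy=S([0,0,P[2]],[0,1,0])[0]; zz=np.array([0,0,-1.]); xx=np.cross(yy,zz)
    W=Ro.from_matrix(np.c_[xx,yy,zz])
    c=np.array(s['tcp_pos'])-[P[0],P[1],0]; 
    print('t',s['clock'],'tcp stand',(S([0,0,-P[2]],c)[0]*1e3).round(1),'lin mm',(R.inv().apply(T-s['tcp_pos'])*1e3).round(1),'world',((T-s['tcp_pos'])*1e3).round(0),'twist',(R.inv()*W).as_rotvec().round(3),'F stand',S([0,0,-P[2]],s['force'])[0].round(2),'w',s['gripper_width'])
E
python3 -c "
from h import *
delta(.150,.262)"
```

```text
t 0.1 tcp stand [-467.9  401.3  229.7] lin mm [-509.3 -150.9  -32.1] world [ 445. -291.   32.] twist [-0.002 -0.    -0.205] F stand [0.9  0.03 0.34] w 0.0939679237068829
```

```bash
python3 -m pendant '[{"claw":255,"linear":[0,0,-11],"twist":[0,0,-0.07]},{"claw":255,"linear":[0,0,-11],"twist":[0,0,-0.07]},{"claw":255,"linear":[0,0,-11],"twist":[0,0,-0.07]},{"claw":255,"linear":[-33,-17,0],"twist":[0,0,0]},{"claw":255,"linear":[-33,-17,0],"twist":[0,0,0]},{"claw":255,"linear":[-33,-17,0],"twist":[0,0,0]},{"claw":255,"linear":[-33,-17,0],"twist":[0,0,0]},{"claw":255,"linear":[-33,-17,0],"twist":[0,0,0]},{"claw":255,"linear":[-33,-17,0],"twist":[0,0,0]},{"claw":255,"linear":[-33,-17,0],"twist":[0,0,0]}]' 10; python3 -c "
from h import *
delta(.150,.262)"
```

```text
clock: 0.93
tcp_pos: [0.4029, 0.4891, 0.2575]
tcp_rot: [-0.006, 0.023, 1.0, -0.003]
force: [0.7, 1.0, -0.4]
gripper_width: 0.0303
t 0.9333 tcp stand [-240.6  287.2  257.5] lin mm [-235.  -146.6   -6.2] world [ 228. -157.    4.] twist [-0.007 -0.012  0.039] F stand [ 0.63  1.05 -0.42] w 0.0303488164133916
```

```bash
python3 -m pendant '[{"claw":255,"linear":[-30,-18,-1],"twist":[0,0,0.02]},{"claw":255,"linear":[-30,-18,-1],"twist":[0,0,0.02]},{"claw":255,"linear":[-30,-18,-1],"twist":[0,0,0]},{"claw":255,"linear":[-30,-18,-1],"twist":[0,0,0]},{"claw":255,"linear":[-30,-17,-1],"twist":[0,0,0]},{"claw":255,"linear":[-30,-17,0],"twist":[0,0,0]},{"claw":255,"linear":[-25,-13,0],"twist":[0,0,0]},{"claw":255,"linear":[-15,-8,0],"twist":[0,0,0]},{"claw":255,"linear":[-5,0,0],"twist":[0,0,0]},{"claw":255,"linear":[0,0,0],"twist":[0,0,0]}]' 10
python3 - <<'E'
from h import *
delta(.150,.262)
a,_=snap('scene','s1');b,_=snap('top','t1')
o=np.zeros((440,800,3),np.uint8)
o[:,:360]=cv2.resize(a[195:305,310:400],None,fx=4,fy=4)
o[:,365:795]=cv2.resize(b[110:220,150:258],(430,440));cv2.imwrite('pics/c1.png',o[:,:,::-1])
E
```

```text
clock: 1.77
tcp_pos: [0.6335, 0.3229, 0.255]
tcp_rot: [-0.007, 0.052, 0.999, -0.009]
force: [0.1, -0.3, -0.4]
gripper_width: 0.0006
t 1.7667 tcp stand [  3.4 141.5 255. ] lin mm [ 3.6  8.3 -7.1] world [-3.  9.  7.] twist [-0.019 -0.013 -0.018] F stand [ 0.13 -0.34 -0.36] w 0.0006203242639000761
```

View pics/c1.png

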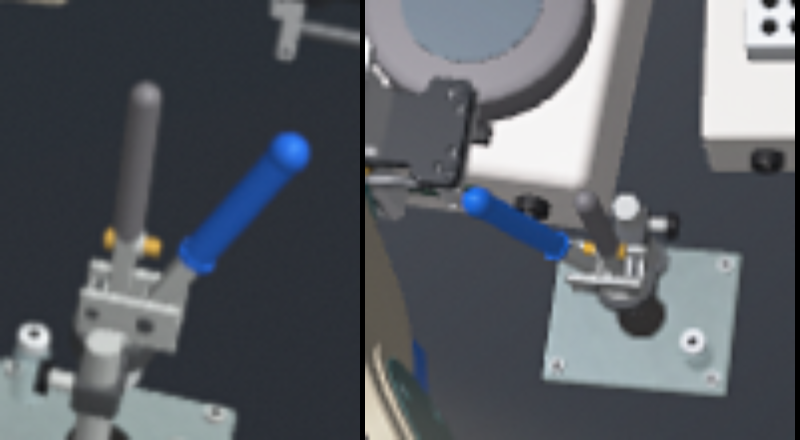

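Run:
```python
from h import *
for n in('scene','top'): print(n,proj(n,S(P,[[.0034,.1415,.255],[.0034,.1415,.23],[.0034,.1415,.328]])).round(0).tolist())
a=cv2.imread('pics/s1.png')[120:300,310:510];cv2.imwrite('pics/c2.png',cv2.resize(a,None,fx=3.3,fy=3.3))
```

```text
scene [[414.0, 238.0], [412.0, 248.0], [421.0, 208.0]]
top [[154.0, 157.0], [156.0, 160.0], [145.0, 146.0]]
```

View pics/c2.png

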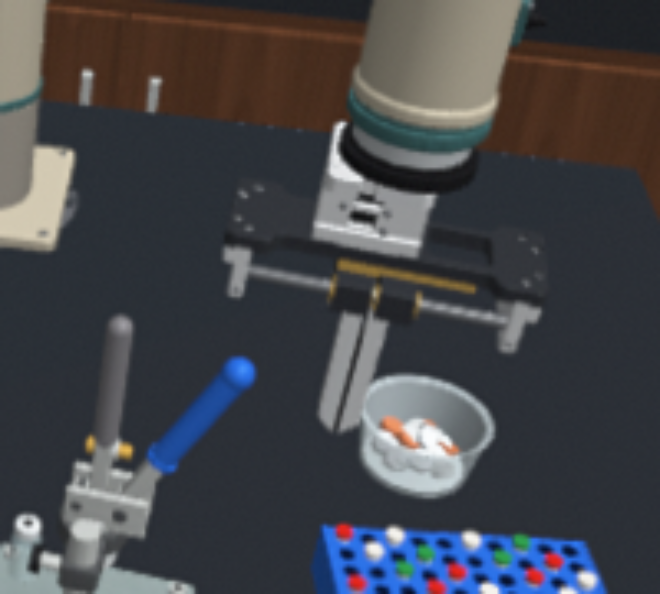

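Run:
```python
from h import *
z=np.linspace(.28,.36,9)
for x in(-.03,.0034,.03):print(x,[(round(k,3),v.round(0).tolist()) for k,v in zip(z,proj('scene',S(P,[[x,.0565,k] for k in z])))])
delta(.118,.266)
```

```text
-0.03 [(np.float64(0.28), [376.0, 212.0]), (np.float64(0.29), [377.0, 208.0]), (np.float64(0.3), [377.0, 204.0]), (np.float64(0.31), [378.0, 199.0]), (np.float64(0.32), [379.0, 195.0]), (np.float64(0.33), [379.0, 191.0]), (np.float64(0.34), [380.0, 187.0]), (np.float64(0.35), [381.0, 183.0]), (np.float64(0.36), [382.0, 178.0])]
0.0034 [(np.float64(0.28), [374.0, 220.0]), (np.float64(0.29), [375.0, 216.0]), (np.float64(0.3), [376.0, 212.0]), (np.float64(0.31), [376.0, 208.0]), (np.float64(0.32), [377.0, 204.0]), (np.float64(0.33), [378.0, 200.0]), (np.float64(0.34), [378.0, 195.0]), (np.float64(0.35), [379.0, 191.0]), (np.float64(0.36), [380.0, 186.0])]
0.03 [(np.float64(0.28), [373.0, 228.0]), (np.float64(0.29), [373.0, 223.0]), (np.float64(0.3), [374.0, 219.0]), (np.float64(0.31), [375.0, 215.0]), (np.float64(0.32), [375.0, 211.0]), (np.float64(0.33), [376.0, 207.0]), (np.float64(0.34), [377.0, 202.0]), (np.float64(0.35), [378.0, 198.0]), (np.float64(0.36), [378.0, 193.0])]
t 1.8667 tcp stand [  1.5 142.8 255.2] lin mm [  1.3 -25.  -10.3] world [ -4. -25.  11.] twist [-0.019 -0.014 -0.015] F stand [-0.47  0.71  0.24] w 0.0005287822810894488
```

```bash
python3 -m pendant '[{"claw":255,"linear":[1,-5,-5],"twist":[-0.019,-0.014,-0.015]},{"claw":255,"linear":[0,-5,-4],"twist":[0,0,0]},{"claw":255,"linear":[0,-5,0],"twist":[0,0,0]},{"claw":255,"linear":[0,-5,0],"twist":[0,0,0]},{"claw":255,"linear":[0,-4,0],"twist":[0,0,0]},{"claw":255,"linear":[0,0,0],"twist":[0,0,0]},{"claw":255,"linear":[0,0,0],"twist":[0,0,0]},{"claw":255,"linear":[0,0,0],"twist":[0,0,0]},{"claw":255,"linear":[0,0,0],"twist":[0,0,0]},{"claw":255,"linear":[0,0,0],"twist":[0,0,0]}]' 10
python3 - <<'E'
from h import *
delta(.1,.264)
E
```

```text
clock: 2.7
tcp_pos: [0.6207, 0.3092, 0.2647]
tcp_rot: [-0.003, 0.036, 0.999, 0.002]
force: [-0.8, -0.8, 0.1]
gripper_width: 0.0009
t 2.7 tcp stand [ -8.2 126.7 264.7] lin mm [ -7.8 -26.9   0.5] world [  6. -27.  -1.] twist [ 0.004 -0.006  0.013] F stand [-0.77 -0.83  0.13] w 0.0008712225852844282
```

```bash
python3 -m pendant '[{"claw":255,"linear":[-3,-4,0],"twist":[0,0,0.01]},{"claw":255,"linear":[-3,-4,0],"twist":[0,0,0]},{"claw":255,"linear":[-3,-4,0],"twist":[0,0,0]},{"claw":255,"linear":[-2,-4,0],"twist":[0,0,0]},{"claw":255,"linear":[0,-4,0],"twist":[0,0,0]},{"claw":255,"linear":[0,-3,0],"twist":[0,0,0]},{"claw":255,"linear":[0,-3,0],"twist":[0,0,0]},{"claw":255,"linear":[0,-3,0],"twist":[0,0,0]},{"claw":255,"linear":[0,0,0],"twist":[0,0,0]},{"claw":255,"linear":[0,0,0],"twist":[0,0,0]}]' 10
python3 - <<'E'
from h import *
delta(.1,.264)
E
```

```text
clock: 3.53
tcp_pos: [0.6306, 0.2796, 0.2645]
tcp_rot: [-0.003, 0.041, 0.999, 0.005]
force: [-1.2, 0.5, 0.1]
gripper_width: 0.0006
t 3.5333 tcp stand [  4.2  98.1 264.5] lin mm [4.2 1.9 0.5] world [-4.  2. -0.] twist [ 0.01  -0.006  0.003] F stand [-1.22  0.44  0.12] w 0.0005884194078760803
```

```bash
python3 -m pendant '[{"claw":255,"linear":[1,-4,0],"twist":[0,0,0]},{"claw":255,"linear":[1,-4,0],"twist":[0,0,0]},{"claw":255,"linear":[1,-4,0],"twist":[0,0,0]},{"claw":255,"linear":[0,-4,0],"twist":[0,0,0]},{"claw":255,"linear":[0,-4,0],"twist":[0,0,0]},{"claw":255,"linear":[0,-4,0],"twist":[0,0,0]},{"claw":255,"linear":[0,-3,0],"twist":[0,0,0]},{"claw":255,"linear":[0,-2,0],"twist":[0,0,0]},{"claw":255,"linear":[0,0,0],"twist":[0,0,0]},{"claw":255,"linear":[0,0,0],"twist":[0,0,0]}]' 10
python3 - <<'E'
from h import *
delta(.0545,.264)
E
```

```text
clock: 4.37
tcp_pos: [0.6287, 0.2705, 0.2697]
tcp_rot: [0.007, 0.034, 0.999, 0.021]
force: [1.4, 4.1, -1.3]
gripper_width: 0.0005
t 4.3667 tcp stand [  3.1  88.9 269.7] lin mm [  3.8 -34.5   4.2] world [ -6. -34.  -6.] twist [0.043 0.012 0.017] F stand [ 1.08  4.17 -1.31] w 0.0004871540551667063
```

```bash
python3 -m pendant '[{"claw":255,"linear":[1,-6,2],"twist":[0.02,0.005,0.005]},{"claw":255,"linear":[1,-6,2],"twist":[0.02,0.005,0.005]},{"claw":255,"linear":[1,-6,2],"twist":[0.02,0.003,0.005]},{"claw":255,"linear":[0,-6,1],"twist":[0.01,0,0]},{"claw":255,"linear":[0,-6,1],"twist":[0.01,0,0]},{"claw":255,"linear":[0,-6,1],"twist":[0.01,0,0]},{"claw":255,"linear":[0,-6,1],"twist":[0.01,0,0]},{"claw":255,"linear":[0,-6,1],"twist":[0.01,0,0]},{"claw":255,"linear":[0,-6,1],"twist":[0.01,0,0]},{"claw":255,"linear":[0,-6,1],"twist":[0.01,0,0]}]' 10
python3 - <<'E'
from h import *
delta(.0545,.264)
E
```

```text
clock: 5.2
tcp_pos: [0.6262, 0.2504, 0.2746]
tcp_rot: [0.013, 0.031, 0.999, -0.014]
force: [0.3, 8.8, 2.8]
gripper_width: 0.0003
t 5.2 tcp stand [  2.3  68.6 274.6] lin mm [  2.9 -13.7  10.9] world [ -4. -14. -11.] twist [-0.026  0.026  0.023] F stand [-0.46  8.79  2.84] w 0.0003177587914040129
```

```bash
python3 -m pendant '[{"claw":255,"linear":[1,-7,3],"twist":[0,0.01,0.01]},{"claw":255,"linear":[1,-7,3],"twist":[0,0.01,0.01]},{"claw":255,"linear":[1,-7,3],"twist":[0,0.005,0.005]},{"claw":255,"linear":[0,-7,3],"twist":[0.005,0,0]},{"claw":255,"linear":[0,-7,3],"twist":[0.005,0,0]},{"claw":255,"linear":[0,-7,3],"twist":[0.005,0,0]},{"claw":255,"linear":[0,-7,3],"twist":[0.005,0,0]},{"claw":255,"linear":[0,-7,3],"twist":[0.005,0,0]},{"claw":255,"linear":[0,-7,3],"twist":[0.005,0,0]},{"claw":255,"linear":[0,-7,3],"twist":[0.005,0,0]}]' 10
python3 - <<'E'
from h import *
delta(.0545,.264)
a,_=snap('scene','s3');b,_=snap('top','t3')
o=np.zeros((440,800,3),np.uint8)
o[:,:360]=cv2.resize(a[195:305,310:400],None,fx=4,fy=4)
o[:,365:795]=cv2.resize(b[110:220,150:258],(430,440));cv2.imwrite('pics/c3.png',o[:,:,::-1])
delta(.0545,.264)
E
```

```text
clock: 6.03
tcp_pos: [0.625, 0.2395, 0.2756]
tcp_rot: [0.022, 0.028, 0.999, 0.016]
force: [-1.7, 10.4, 8.9]
gripper_width: 0.0001
t 6.0333 tcp stand [  2.1  57.7 275.6] lin mm [ 2.7 -3.5 11.4] world [ -2.  -3. -12.] twist [0.034 0.042 0.031] F stand [-2.63 10.18  8.87] w 0.00010534543326194381
t 6.1333 tcp stand [  2.1  57.3 275.7] lin mm [ 2.7 -3.2 11.5] world [ -2.  -3. -12.] twist [0.034 0.042 0.03 ] F stand [-3.04  9.95  9.65] w 0.0001686068273654617
```

View pics/c3.png

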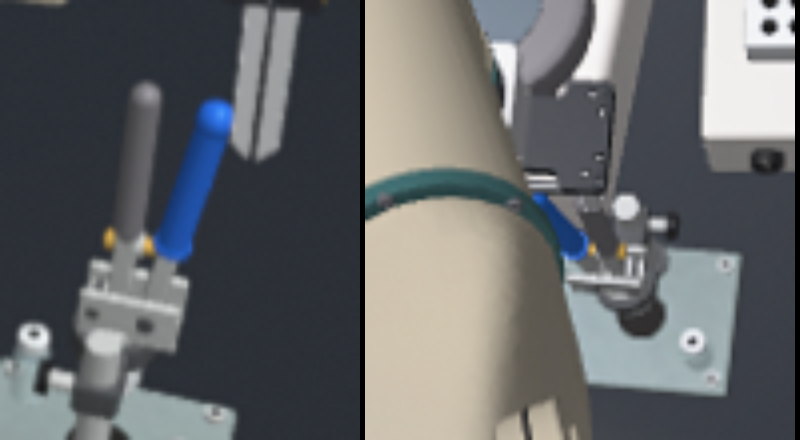

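```bash
python3 -m pendant '[{"claw":255,"linear":[0,-8,1],"twist":[0.01,0.01,0.01]},{"claw":255,"linear":[0,-8,1],"twist":[0.01,0.01,0.01]},{"claw":255,"linear":[0,-8,1],"twist":[0.01,0.005,0.005]},{"claw":255,"linear":[0,-8,1],"twist":[0.01,0,0]},{"claw":255,"linear":[0,-8,1],"twist":[0.005,0,0]},{"claw":255,"linear":[0,-8,1],"twist":[0.005,0,0]},{"claw":255,"linear":[0,-8,1],"twist":[0.005,0,0]},{"claw":255,"linear":[0,-8,1],"twist":[0.005,0,0]},{"claw":255,"linear":[0,-8,1],"twist":[0.005,0,0]},{"claw":255,"linear":[0,-8,1],"twist":[0.005,0,0]}]' 10
python3 - <<'E'
from h import *
delta(.0545,.264)
for q in(.28,.3,.32,.34,.35): print(q,proj('scene',S(P,lev(q,.136))),proj('scene',S(P,lev(0,.136))))
a,_=snap('scene','s4')
def knob(a):
    h=a[200:300,330:400].astype(int);m=(h[...,2]>110)&(h[...,2]>h[...,0]*2); v,u=np.nonzero(m); k=v<v.min()+9; return u[k].mean()+330,v[k].mean()+200,v.min()+200
for f in('scene0','s1','s3','s4'): print(f,knob(cv2.imread(f'pics/{f}.png')[:,:,::-1]))
E
```

```text
clock: 6.97
tcp_pos: [0.6239, 0.2332, 0.2775]
tcp_rot: [0.024, 0.019, 0.999, 0.034]
force: [1.9, 14.3, 0.2]
gripper_width: 0.0006
t 6.9667 tcp stand [  1.5  51.2 277.5] lin mm [ 2.   2.4 13.6] world [ -1.   3. -13.] twist [0.07  0.046 0.048] F stand [ 0.66 14.39  0.23] w 0.0006057304474101026
0.28 [[365.70111843 224.33643089]] [[382.43645274 232.1396278 ]]
0.3 [[364.43154633 223.92536866]] [[382.43645274 232.1396278 ]]
0.32 [[363.15546838 223.5350259 ]] [[382.43645274 232.1396278 ]]
0.34 [[361.87353706 223.16557589]] [[382.43645274 232.1396278 ]]
0.35 [[361.2305809  222.98873624]] [[382.43645274 232.1396278 ]]
scene0 (np.float64(381.32183908045977), np.float64(232.5632183908046), np.int64(228))
s1 (np.float64(381.32183908045977), np.float64(232.5632183908046), np.int64(228))
s3 (np.float64(363.09333333333336), np.float64(224.17333333333335), np.int64(220))
s4 (np.float64(360.3943661971831), np.float64(223.28169014084506), np.int64(219))
```

```bash
python3 -m pendant '[{"claw":255,"linear":[0,-9,2],"twist":[0.02,0.01,0.01]},{"claw":255,"linear":[0,-9,2],"twist":[0.02,0.01,0.01]},{"claw":255,"linear":[0,-9,2],"twist":[0.02,0.01,0.01]},{"claw":255,"linear":[0,-9,2],"twist":[0.02,0.01,0.01]},{"claw":255,"linear":[0,-9,2],"twist":[0.02,0,0]},{"claw":255,"linear":[0,-9,2],"twist":[0.02,0,0]},{"claw":255,"linear":[0,-9,2],"twist":[0.02,0,0]},{"claw":255,"linear":[0,-9,2],"twist":[0.02,0,0]},{"claw":255,"linear":[0,-9,2],"twist":[0.02,0,0]},{"claw":255,"linear":[0,-9,2],"twist":[0.02,0,0]}]' 10
python3 - <<'E'
from h import *
delta(.0545,.264)
a,_=snap('scene','s5')
def knob(a):
    h=a[200:300,330:400].astype(int);m=(h[...,2]>110)&(h[...,2]>h[...,0]*2); v,u=np.nonzero(m); k=v<v.min()+9; return u[k].mean()+330,v[k].mean()+200,v.min()+200
for f in('s5',): print(f,knob(cv2.imread(f'pics/{f}.png')[:,:,::-1]))
E
```

```text
clock: 7.85
tcp_pos: [0.624, 0.2339, 0.2766]
tcp_rot: [0.022, 0.015, 1.0, -0.001]
force: [0.8, 15.5, 1.8]
gripper_width: 0.0004
t 7.85 tcp stand [  1.5  52.  276.6] lin mm [ 1.9  2.6 12.5] world [ -1.   3. -13.] twist [-0.     0.044  0.057] F stand [-0.49 15.53  1.84] w 0.0004416201711823001
s5 (np.float64(360.3943661971831), np.float64(223.28169014084506), np.int64(219))
```

```bash
python3 -m pendant '[{"claw":255,"linear":[0,-7,2],"twist":[0.01,0.01,0.01]},{"claw":255,"linear":[0,-5,2],"twist":[0.01,0.01,0.01]},{"claw":255,"linear":[0,-4,2],"twist":[0.01,0.01,0.01]},{"claw":255,"linear":[0,-3,2],"twist":[0.01,0,0.01]},{"claw":255,"linear":[0,-2,2],"twist":[0.005,0,0.01]},{"claw":255,"linear":[0,-1,2],"twist":[0,0,0]},{"claw":255,"linear":[0,-1,2],"twist":[0,0,0]},{"claw":255,"linear":[0,0,2],"twist":[0,0,0]},{"claw":255,"linear":[0,0,2],"twist":[0,0,0]},{"claw":255,"linear":[0,0,2],"twist":[0,0,0]}]' 10
python3 - <<'E'
from h import *
delta(.0995,.264)
E
```

```text
clock: 8.73
tcp_pos: [0.6264, 0.2556, 0.2714]
tcp_rot: [0.019, 0.026, 0.999, 0.008]
force: [1.1, 6.2, 2.1]
gripper_width: 0.0005
t 8.7333 tcp stand [  2.1  73.8 271.4] lin mm [ 1.5 25.6  7.8] world [ 0. 26. -7.] twist [0.017 0.038 0.033] F stand [0.53 6.27 2.11] w 0.0004820917068241164
```

Easing out smoothly under 6 N; continuing.

```bash
python3 -m pendant '[{"claw":255,"linear":[0,0,2],"twist":[0.005,0.01,0.01]},{"claw":255,"linear":[0,0,2],"twist":[0.005,0.01,0.01]},{"claw":255,"linear":[0,0,2],"twist":[0.005,0.01,0.01]},{"claw":255,"linear":[0,1,2],"twist":[0.005,0,0]},{"claw":255,"linear":[0,1,1],"twist":[0,0,0]},{"claw":255,"linear":[0,1,1],"twist":[0,0,0]},{"claw":255,"linear":[0,1,1],"twist":[0,0,0]},{"claw":255,"linear":[0,2,1],"twist":[0,0,0]},{"claw":255,"linear":[0,2,0],"twist":[0,0,0]},{"claw":255,"linear":[0,2,0],"twist":[0,0,0]}]' 10
python3 - <<'E'
from h import *
delta(.0995,.264)
E
```

```text
clock: 9.57
tcp_pos: [0.6284, 0.2776, 0.2626]
tcp_rot: [0.007, 0.038, 0.999, 0.006]
force: [0.2, 3.0, -2.6]
gripper_width: 0.0005
t 9.5667 tcp stand [  2.2  95.9 262.6] lin mm [ 2.2  3.6 -1.4] world [-2.  4.  1.] twist [0.012 0.013 0.009] F stand [-0.03  2.99 -2.61] w 0.00046182644559516144
```

```bash
python3 -m pendant '[{"claw":255,"linear":[0,1,0],"twist":[0,0,0]},{"claw":255,"linear":[0,2,0],"twist":[0,0,0]},{"claw":255,"linear":[0,2,0],"twist":[0,0,0]},{"claw":255,"linear":[0,2,0],"twist":[0,0,0]},{"claw":255,"linear":[0,3,0],"twist":[0,0,0]},{"claw":255,"linear":[0,3,0],"twist":[0,0,0]},{"claw":255,"linear":[0,3,0],"twist":[0,0,0]},{"claw":255,"linear":[0,0,0],"twist":[0,0,0]},{"claw":255,"linear":[0,0,0],"twist":[0,0,0]},{"claw":255,"linear":[0,0,0],"twist":[0,0,0]}]' 10
cat >> h.py <<'E'
def knob(f):
    a,_=snap('scene',f)
    h=a[200:300,330:400].astype(int);m=(h[...,2]>110)&(h[...,2]>h[...,0]*2); v,u=np.nonzero(m); k=v<v.min()+9; print('knob',u[k].mean()+330,v[k].mean()+200)
E
python3 - <<'E'
from h import *
delta(.0995,.264); knob('s6')
E
```

```text
clock: 10.4
tcp_pos: [0.6299, 0.2872, 0.2622]
tcp_rot: [0.006, 0.041, 0.999, -0.0]
force: [0.2, -0.6, 0.1]
gripper_width: 0.0005
t 10.4 tcp stand [  2.8 105.6 262.2] lin mm [ 2.8 -6.1 -1.9] world [-3. -6.  2.] twist [-0.     0.011  0.004] F stand [ 0.24 -0.55  0.1 ] w 0.0004898256962239028
knob 381.32183908045977 232.5632183908046
```

The lever is fully out: the knob is at exactly its starting pixel and the contact force is nil. Now the second push.

```bash
python3 -m pendant '[{"claw":255,"linear":[0,0,0],"twist":[0,0,0]},{"claw":255,"linear":[0,0,0],"twist":[0,0,0]},{"claw":255,"linear":[0,0,0],"twist":[0,0,0]},{"claw":255,"linear":[1,-4,0],"twist":[0,0,0]},{"claw":255,"linear":[1,-4,0],"twist":[0,0,0]},{"claw":255,"linear":[0,-4,0],"twist":[0,0,0]},{"claw":255,"linear":[0,-5,1],"twist":[0.01,0,0]},{"claw":255,"linear":[0,-6,1],"twist":[0.01,0,0]},{"claw":255,"linear":[0,-6,1],"twist":[0.01,0,0]},{"claw":255,"linear":[0,-6,1],"twist":[0.01,0,0]}]' 10; python3 -m pendant '[{"claw":255,"linear":[0,-6,2],"twist":[0.01,0,0]},{"claw":255,"linear":[0,-6,2],"twist":[0.01,0,0]},{"claw":255,"linear":[0,-6,2],"twist":[0.01,0,0]},{"claw":255,"linear":[0,-6,2],"twist":[0.01,0,0]},{"claw":255,"linear":[0,-6,2],"twist":[0.01,0,0]},{"claw":255,"linear":[0,-6,2],"twist":[0.01,0,0]},{"claw":255,"linear":[0,-6,2],"twist":[0.01,0,0]},{"claw":255,"linear":[0,-6,2],"twist":[0.01,0,0]},{"claw":255,"linear":[0,-6,2],"twist":[0.01,0,0]},{"claw":255,"linear":[0,-6,2],"twist":[0.01,0,0]}]' 10
python3 - <<'E'
from h import *
delta(.052,.264)
E
```

```text
clock: 11.28
tcp_pos: [0.6257, 0.272, 0.2659]
tcp_rot: [0.011, 0.036, 0.999, -0.002]
force: [0.2, 6.9, 3.1]
gripper_width: 0.0009
clock: 12.12
tcp_pos: [0.6245, 0.2656, 0.2686]
tcp_rot: [0.027, 0.021, 0.999, -0.007]
force: [0.2, 8.8, 4.5]
gripper_width: 0.0007
t 12.1167 tcp stand [ -0.7  83.6 268.6] lin mm [  1.  -31.5   5. ] world [ -2. -32.  -5.] twist [-0.013  0.054  0.043] F stand [-0.57  8.78  4.53] w 0.0006983043516922776
```

```bash
python3 -m pendant '[{"claw":255,"linear":[0,-8,1],"twist":[0.005,0.01,0.01]},{"claw":255,"linear":[0,-8,1],"twist":[0.005,0.01,0.01]},{"claw":255,"linear":[0,-8,1],"twist":[0.005,0.01,0.01]},{"claw":255,"linear":[0,-8,1],"twist":[0.005,0.01,0.01]},{"claw":255,"linear":[0,-8,1],"twist":[0.005,0,0]},{"claw":255,"linear":[0,-8,1],"twist":[0.005,0,0]},{"claw":255,"linear":[0,-8,1],"twist":[0.005,0,0]},{"claw":255,"linear":[0,-8,1],"twist":[0.005,0,0]},{"claw":255,"linear":[0,-8,1],"twist":[0.005,0,0]},{"claw":255,"linear":[0,-8,1],"twist":[0.005,0,0]}]' 10
python3 - <<'E'
from h import *
delta(.052,.264)
E
```

```text
clock: 12.95
tcp_pos: [0.6223, 0.2407, 0.2769]
tcp_rot: [0.022, 0.026, 0.999, 0.014]
force: [-0.3, 9.4, 2.5]
gripper_width: 0.0004
t 12.95 tcp stand [ -0.8  58.6 276.9] lin mm [ 0.  -7.  12.7] world [  0.  -7. -13.] twist [0.03  0.043 0.035] F stand [-1.09  9.38  2.54] w 0.0004178438852286272
```

```bash
python3 -m pendant '[{"claw":255,"linear":[0,-8,2],"twist":[0.015,0.01,0.01]},{"claw":255,"linear":[0,-8,2],"twist":[0.015,0.01,0.01]},{"claw":255,"linear":[0,-8,2],"twist":[0.015,0,0]},{"claw":255,"linear":[0,-9,2],"twist":[0.015,0,0]},{"claw":255,"linear":[0,-9,2],"twist":[0.015,0,0]},{"claw":255,"linear":[0,-9,2],"twist":[0.015,0,0]},{"claw":255,"linear":[0,-9,2],"twist":[0.015,0,0]},{"claw":255,"linear":[0,-9,2],"twist":[0.015,0,0]},{"claw":255,"linear":[0,-9,2],"twist":[0.015,0,0]},{"claw":255,"linear":[0,-9,2],"twist":[0.015,0,0]}]' 10
python3 - <<'E'
from h import *
delta(.052,.264)
knob('s7')
E
```

```text
clock: 13.78
tcp_pos: [0.6211, 0.234, 0.2779]
tcp_rot: [0.031, 0.014, 0.999, 0.002]
force: [-0.7, 13.6, 2.3]
gripper_width: 0.0005
t 13.7833 tcp stand [ -1.3  51.8 277.9] lin mm [-0.5  0.  14. ] world [  1.   0. -14.] twist [0.007 0.062 0.057] F stand [-1.87 13.49  2.28] w 0.0005365275778186464
knob 360.3943661971831 223.28169014084506
```

```bash
python3 -m pendant '[{"claw":255,"linear":[0,-9,2],"twist":[0.01,0.01,0.01]},{"claw":255,"linear":[0,-9,2],"twist":[0.01,0.01,0.01]},{"claw":255,"linear":[0,-10,2],"twist":[0.01,0,0]},{"claw":255,"linear":[0,-10,2],"twist":[0.01,0,0]},{"claw":255,"linear":[0,-10,2],"twist":[0.01,0,0]},{"claw":255,"linear":[0,-10,2],"twist":[0.01,0,0]},{"claw":255,"linear":[0,-10,2],"twist":[0.01,0,0]},{"claw":255,"linear":[0,-10,2],"twist":[0.01,0,0]},{"claw":255,"linear":[0,-10,2],"twist":[0.01,0,0]},{"claw":255,"linear":[0,-10,2],"twist":[0.01,0,0]}]' 10
python3 - <<'E'
from h import *
for i in range(10):
    if i%3==0: delta(.052,.264)
    knob(f'h{i}')
a=cv2.imread('pics/h9.png')[120:320,300:500];cv2.imwrite('pics/c9.png',cv2.resize(a,None,fx=3,fy=3))
E
```

```text
clock: 14.67
tcp_pos: [0.6205, 0.2333, 0.2784]
tcp_rot: [0.043, -0.003, 0.999, 0.025]
force: [-0.6, 14.1, 3.5]
gripper_width: 0.0005
t 14.6667 tcp stand [ -1.9  51.1 278.4] lin mm [-0.8  0.  14.5] world [  2.   1. -14.] twist [0.054 0.083 0.092] F stand [-1.8  14.01  3.54] w 0.0004845618358667493
knob 360.3333333333333 223.30555555555554
knob 360.3943661971831 223.28169014084506
knob 360.3333333333333 223.30555555555554
t 14.8167 tcp stand [ -1.9  51.1 278.4] lin mm [-0.8 -0.  14.5] world [  2.   1. -14.] twist [0.054 0.083 0.092] F stand [-1.41 14.81  3.86] w 0.00047472656113338766
knob 360.3943661971831 223.28169014084506
knob 360.3333333333333 223.30555555555554
knob 360.3943661971831 223.28169014084506
t 14.9667 tcp stand [ -2.   51.1 278.4] lin mm [-0.8  0.  14.5] world [  2.   1. -14.] twist [0.053 0.083 0.092] F stand [-1.94 14.53  3.39] w 0.0003817444853738821
knob 360.3943661971831 223.28169014084506
knob 360.3943661971831 223.28169014084506
knob 360.3943661971831 223.28169014084506
t 15.1167 tcp stand [ -1.9  51.1 278.4] lin mm [-0.8  0.  14.5] world [  2.   1. -14.] twist [0.053 0.083 0.092] F stand [-1.6  14.1   4.34] w 0.0005966901404286386
knob 360.3943661971831 223.28169014084506
```

View pics/c9.png

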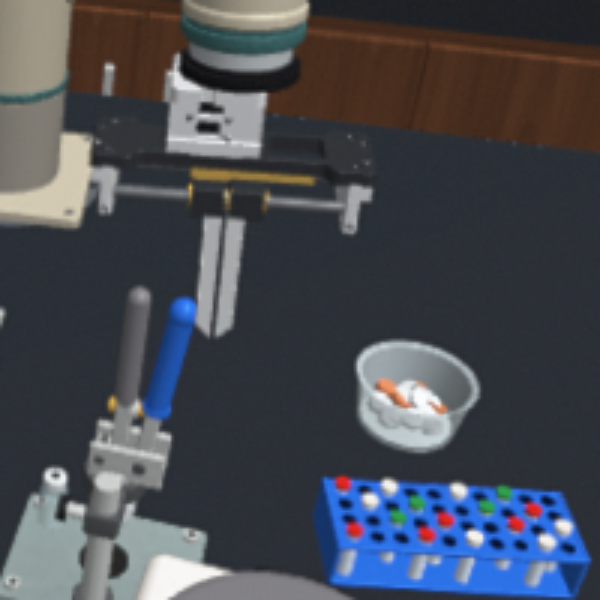

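The picture shows the finger backs against the outer side of the blue knob (crop (183,310)), with a clear gap to the grey bar and nothing else moved. The hold is steady at about 14 N, so I'm handing in.

```bash
python3 -c "
from station import manip
print(manip.hand_in())"
```

```text
the job is handed in; nothing more can be done
None
```

The blue lever is pushed in to its stop and held there, and there is a visible gap to the fixed handle for you to gauge. I handed the job in at about 15 s; it reports no verdict.

- **First push:** I used the backs of the closed fingers on the outer side of the knob. At about 15 N the lever stopped moving even when I commanded more, so it was on the stop.
- **Return:** I eased the lever out with the fingers staying in contact until it was nearly home. The knob came back to exactly its starting pixel, with no contact force left.
- **Second push and hold:** The knob returned to the same stop pixel. Over 0.5 s it stayed within 0.1 px, with a steady push of about 14 N.
- **Lever angle:** Judged from the picture, it is about 0.345 rad. The camera's accuracy leaves about 0.01 rad of doubt, but the lever not moving under more push agrees with it being on the stop.
- **Surroundings:** The gripper passed an estimated 40 mm or more above the grey handle and showed no sign of touching it. In the last picture, the tub, the tube rack and the vial on the blue stand look as they did. I did not check the red crimper or the other bystanders again at the end, but the arm stayed well away from them.

The arm gave way a little under load. At the end the tool sat about 14 mm higher than planned and was turned by less than 0.1 rad about each axis, with the fingers still on the knob.

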